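# Rock the angle gauge on a roll tile to its mark

### The arm

A 7-joint arm with a two-finger parallel gripper is mounted at the origin on the work surface. World frame = base frame: x ahead of the robot, y to its left, z up, the work surface at z = 0. Lengths are in m, angles in degrees, forces in N, time in s.
With the tool pointing down it reaches from about 0.4 to 0.85 m from the base axis. Payload 10.4 kg.
Tool frame: the origin (TCP) lies on the centre line of the jaws, within the pads' length; the fingertips stand 11 mm ahead of it and the grasp point (between the pads) lies 8 mm behind it; z points along the fingers, y is the line along which they close (so a half turn about z gives the same grasp; the last joint's range is limited). The gripper opens to 87 mm and grips with 3 to 60 N. Pads are 19 mm wide; open, the fingers measure 117 mm over their backs; the gripper's body (75 mm by 190 mm) begins 51 mm behind the grasp point.
Start: joints at [-78.243, 19.034, -3.707, 83.658, 1.238, 77.344, -5.071], TCP at [0.141, 0.609, 0.234] pointing down, gripper open.
Joint ranges: [-148.97, 148.97], [-28.65, 121.19], [-84.17, 76.75], [9.2, 138.47], [-72.65, 252.65], [3.7, 117.97], [-149.18, 149.18]. Speed limits (degrees/s): [127.2, 127.2, 159.86, 159.86, 180, 180, 180].

### API

Orientations are given as [roll, pitch, yaw] about the fixed x, y, z axes, in that order (R = Rz(yaw) Ry(pitch) Rx(roll)).
In Python, from station import manip, eyes gives the robot as it stands.
- The arm moves only by the tool step_arm, never from a script. Its argument "motion" is a list of rows, each an object with "linear": the shift along the tool's x, y, z in cm, a list of three; "dr": the turn, a rotation vector about the tool's x, y, z in rad, a list of three; "grip": the opening, from 0 (shut) to 1 (fully open). A call has 1 to 12 rows; each row is the pose to reach, as a shift and turn from the pose commanded when the call began, along the tool's axes at that moment; what a row does not reach only later rows make up. A row lasts 1/12 s, in which the tool goes at most 41.7 mm and 7.16 degrees, less where a joint would pass 70% of its speed; a pose out of reach is approached as far as the arm can. A call with a gripper value outside its range is refused whole. The fingers move at their own pace and stop on an object; "squeeze" is the grip in N (left out, the last holds). Time passes only in rows, so rows that repeat a pose let the fingers close. It gives the time, the measured TCP pose, the force, the opening and the grip force at its end, in the units of the state.
- manip.read_state(): the state, without advancing time (a new reading comes with each control period).
- eyes.get_image(name): name is "scene" or "top" or "wrist"; returns a dict with "image" (400x640x3 uint8, blue, green, red), "vertical_fov" (degrees; the focal length in pixels is half the picture's height over the tangent of half this angle, whatever the lens; pixels are square), "cx", "cy" (the principal point, pixels), "R" (3x3) and "t" (3): a world point X has camera coordinates R X + t; the wrist camera has in their place "T_tool_cam" (4x4, takes a point from camera to tool coordinates, whose origin is the TCP and whose axes are the flange's). Camera axes: x right, y down, z forward; pixel columns grow to the right and rows downward; lengths in m; the calibration is good to about 2 mm. A picture is of the moment at which its call begins: read the wrist's pose just before it. There is no depth.
- manip.hand_in(): hands the job in; it is judged then, once.
The state is a dict: "time_s": time; "joint_pos": joint angles; "qvel": joint speeds; "joint_torque": joint torques, N m; "eef_pos": TCP position; "eef_rot": TCP orientation; "ft_force": force on the tool from outside, world axes, zero at the start; "torque": the same for the moment, N m; "finger_gap": finger opening in m; "grasp_force": force on a finger pad.
Only numpy, scipy, OpenCV 4.12 (cv2) and the standard library are available. Lean on these libraries where they do the work, as an engineer would, in place of code of your own. Each camera call takes 0.05 s, during which the arm holds its last target. There are 200 camera calls.

### The job

Pull the sprung sample tray out of the low rack to its stop by its knob, then take the angle gauge by its wooden handle, set it across the crest of the tile's roll with the middle of its bar on the roll, and rock it there until the swinging needle settles pointing at the mark tab on the dial's rim. Finish holding it so, gripped, still and resting on the roll; do not let go or put it down. Leave the other things on the table where they are.

Things in the scene. Friction and masses are not known exactly. Their poses are not given: they have to be found in the camera images.
- tray (a joint): sliding tray of the low sample rack: 0 m = in under the rack's roof, 0.12 m = out at its stop. It slides along its own -x (towards the robot). A return spring (0 at 0, 2.4 N at the stop) draws it inward; braked runners (5 N of friction) keep it where it is left, so pulling takes 5 to 8 N and it stays out when let go
- stand: the fixed low steel rack; origin on the table under the roof's centre, same axes as the tray. Roof 204 mm wide (y), 140 mm deep (x), upper side 99 mm above the table, with two ribs to 111 mm; with the tray in, the knob's axis is 28 mm in front of the roof's front edge
- tray_knob (a point): centre of the round black knob (24 mm diameter, 26 mm high, upright, top 95 mm above the table) on a 14 mm post at the tray's front edge, moves with the tray. Its axes are those of the tray: -x is the pull-out direction, z up
- roll_top (a point): the tray carries a fixed terracotta roof tile: a 110 mm (x) x 150 mm (y) x 12 mm plate with a half-round roll of 40 mm radius along its middle. This point is the middle of the crest (highest line) of the roll, 80 mm above the table, 98 mm behind the knob; the crest runs along this point's x, 55 mm either way; the roll's axis lies 40 mm below. Moves with the tray; same axes as the tray
- gauge: loose angle gauge, 0.3 to 0.5 kg: an aluminium bar 36 mm (x) x 180 mm (y) x 22 mm with flat underside, a wooden handle standing on its middle, a white dial plate on its +y half whose scale faces +x, and a dark weight on its -y half. Origin at the centre of the bar's underside; y along the bar, z up when it stands level
- gauge_grip (a point): point on the handle of the gauge, 90 mm above the bar's underside on its centre line, where to grip. The handle is 24 mm (along the gauge's x) by 26 mm (along y) and rises from 21 to 116 mm above the underside; pinch it along the gauge's x. Axes of the gauge
- gauge_base (a point): centre of the bar's underside; axes of the gauge
- pointer (a joint): angle (rad) of the swinging needle in the gauge, about the gauge's +x; 0 when it points along the gauge's z. A pendulum: it always settles with its tip vertically up, so when the gauge is tipped by an angle a about its own +x the needle settles at -a (within about a second)
- mark (a joint): angle (rad) of the mark tab on the dial's rim, about the same axis in the same sense as the needle; between 0.12 and 0.30 (towards the handle), locked by a stiff clamp
- needle_tip (a point): tip of the 2 mm wide black needle, 46 mm from the pivot; the pivot is 62 mm from the gauge's middle along +y and 34 mm above the underside; its z is the needle's direction
- mark_tip (a point): inner end of the mark tab (5 mm wide, 12 mm long, standing off the dial's rim), 48 mm from the same pivot; its z is the direction from the pivot to the mark
- vent_block: bystander: white vent block 70 x 70 x 35 mm, origin under its centre
- tile_stack: bystander: stack of four 100 mm tiles, 36 mm high, origin under its centre
- clay_sample: bystander: terracotta chip 60 x 45 x 12 mm, origin under its centre
- spacer_tub: bystander: grey open tub of 60 mm diameter, 40 mm high, origin under its centre
- mallet: bystander: rubber mallet 260 mm long, lying, origin under its middle
- marker_block: bystander: wooden rubbing block 90 x 22 x 16 mm, origin under its centre
Not all that is in view belongs to the job. What is shaped like the gauge but yellow is not meant.

How it is judged:
By the outcome, as a careful person would: the job done as asked, in the order asked, and still so for the second after the job is handed in, while the arm keeps its last pose, push and grip.
It also fails if it takes over 59 s, if anything falls off the work surface, if the arm or the gripper's body presses on something with over 40 N, if the wrist force passes 120 N, or if a joint passes its speed limit or range.

## Working session

There is one attempt and no reset: what is moved stays moved. The work goes in short steps, Python scripts to look and compute and a tool call to move; the robot and the scene stay as the last step left them, time stands still between calls to the robot, and variables do not carry over. Pictures are saved under pics/ and viewed, at most 10 in all, crops included, and the job is handed in when it is done.

Besides the shell and the picture viewer there is one more tool, called after "Request:" by a JSON object that holds its "api" and its "payload", one argument or row to a line. step_arm: Moves the arm, as the interface text tells. Its arguments: {"type":"object","properties":{"motion":{"type":"array"},"squeeze":{"type":"number"}},"required":["motion"]}

```bash
mkdir -p pics; cat > h.py <<'E'
import numpy as np,cv2
from scipy.spatial.transform import Rotation as Ro
from station import manip,eyes
def cam(n):
    s=manip.read_state(); d=eyes.get_image(n); f=200/np.tan(np.radians(d['vertical_fov']/2))
    if 'R' in d and d.get('R') is not None: R=np.array(d['R']);t=np.array(d['t'])
    else:
        T=np.eye(4);T[:3,:3]=Ro.from_euler('xyz',s['eef_rot'],degrees=True).as_matrix();T[:3,3]=s['eef_pos']
        M=np.linalg.inv(T@np.array(d['T_tool_cam']));R=M[:3,:3];t=M[:3,3]
    return dict(im=d['image'],f=f,cx=d['cx'],cy=d['cy'],R=R,t=t)
def proj(c,X):
    p=(np.atleast_2d(X)@c['R'].T)+c['t'];return np.c_[c['cx']+c['f']*p[:,0]/p[:,2],c['cy']+c['f']*p[:,1]/p[:,2]]
def onz(c,u,v,z):
    d=c['R'].T@np.array([(u-c['cx'])/c['f'],(v-c['cy'])/c['f'],1]);o=-c['R'].T@c['t'];return o+d*(z-o[2])/d[2]
def save(n,c):
    import pickle;pickle.dump(c,open(n,'wb'))
E
python3 - <<'E'
from h import *
s=manip.read_state();print({k:np.round(v,3) for k,v in s.items()})
for n in('scene','top'):
    c=cam(n);save(n+'.pkl',c);cv2.imwrite(f'pics/{n}0.png',c['im']);print(n,c['f'],c['cx'],c['cy'],np.round(c['R'],3).tolist(),-c['R'].T@c['t'])
E
```

```text
{'time_s': np.float64(0.0), 'joint_pos': array([-78.243,  19.071,  -3.706,  83.705,   1.237,  77.344,  -5.07 ]), 'qvel': array([-0.037, -0.004, -0.016,  0.019,  0.053,  0.129, -0.012]), 'joint_torque': array([-1.0000e-03, -6.2326e+01,  2.4000e-02, -3.8989e+01, -6.2000e-02,
        4.0000e-02,  0.0000e+00]), 'eef_pos': array([0.141, 0.608, 0.233]), 'eef_rot': array([-1.79919e+02,  3.00000e-03,  1.66948e+02]), 'ft_force': array([0.656, 0.555, 0.387]), 'torque': array([ 0.019,  0.053, -0.053]), 'grasp_force': np.float64(0.0), 'finger_gap': np.float64(0.087)}
scene 362.5359743773602 324.4263184725136 204.13189822050953 [[0.857, 0.515, -0.02], [0.343, -0.598, -0.724], [-0.385, 0.614, -0.69]] [ 0.92331037 -0.60349129  0.78136686]
top 418.26216955348553 320.0250823670065 199.29190599768583 [[0.116, -0.993, -0.001], [-0.969, -0.113, -0.221], [0.22, 0.026, -0.975]] [ 0.25382611 -0.00331599  1.33677664]
```

View pics/scene0.png

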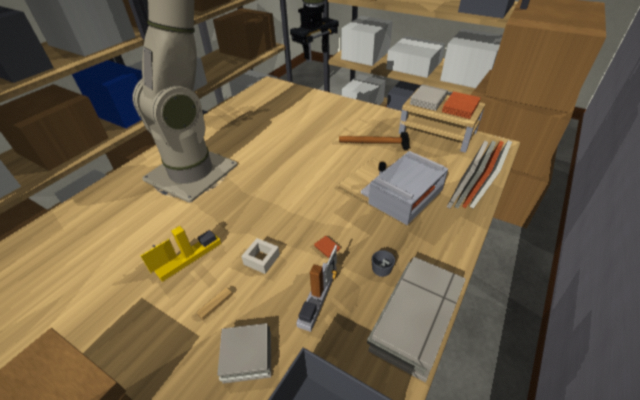

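View pics/top0.png

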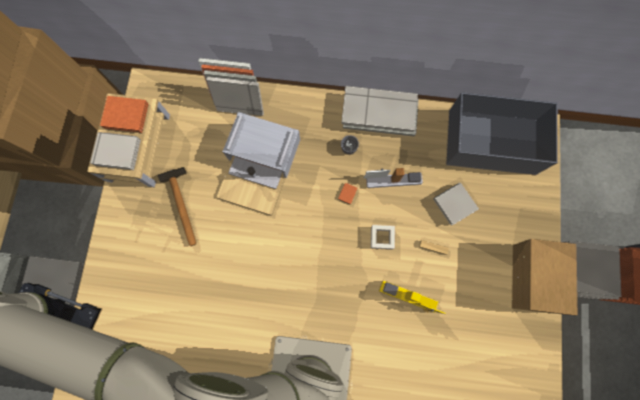

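The scene view shows the gauge at about (316,290), the rack with its dark knob at (383,166), and the yellow decoy at left. In the top view the gauge is at (393,178) with its dial to the left (+y), the knob is at (250,170) and the roof at (262,145). I'll zoom in next.

```bash
python3 - <<'E'
from h import *
import pickle
t=pickle.load(open('top.pkl','rb'))['im'];s=pickle.load(open('scene.pkl','rb'))['im']
def cr(im,u,v,w,h,k): return cv2.resize(im[v:v+h,u:u+w],None,fx=k,fy=k,interpolation=cv2.INTER_CUBIC)
a=cr(t,210,100,100,75+25,4);b=cr(t,345,140,100,50,4);c=cr(s,350,145,100,80,4)[:300];d=cr(s,280,235,100,100,3)
L=np.vstack([a,b[:200]]);R=np.vstack([c,cv2.resize(d,(400,400))[:300]])
cv2.imwrite('pics/z0.png',np.hstack([L,R]))
E
```

```text
(no output)
```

View pics/z0.png

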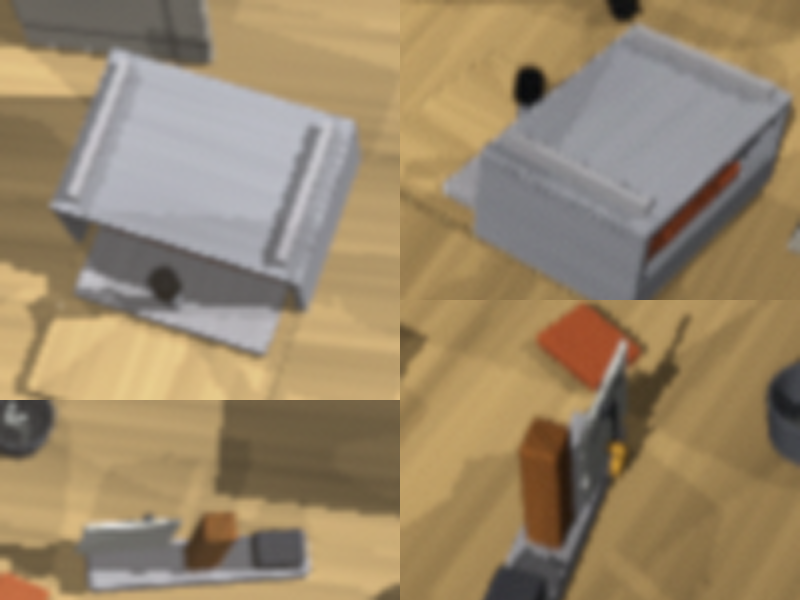

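```bash
python3 - <<'E'
from h import *
import pickle
t=pickle.load(open('top.pkl','rb'));s=pickle.load(open('scene.pkl','rb'))
o=lambda c,u,v,z:np.round(onz(c,u,v,z),4)
print('roofcorners',[o(t,210+a/4,100+b/4,.099) for a,b in((115,50),(355,120),(300,272),(52,207))])
print('knob',o(t,210+163/4,100+282/4,.09),o(s,350+529/4,145+80/4,.09))
print('gbar bottom -x edge',o(t,345+89/4,140+190/4,0),o(t,345+306/4,140+177/4,0))
print('handle top',o(t,345+221/4,140+117/4,.116))
k=100/400
print('handle top scene',o(s,280+546*.25-100,235+(432-300)*.25,.116))
E
```

```text
roofcorners [array([0.7841, 0.3203, 0.099 ]), array([0.7473, 0.1229, 0.099 ]), array([0.6184, 0.1491, 0.099 ]), array([0.6484, 0.3481, 0.099 ])]
knob [0.6007 0.2548 0.09  ] [0.8691 0.403  0.09  ]
gbar bottom -x edge [ 0.6125 -0.1171  0.    ] [ 0.6443 -0.2941  0.    ]
handle top [ 0.6501 -0.2017  0.116 ]
handle top scene [ 0.6439 -0.1985  0.116 ]
```

```bash
cat >> h.py <<'E'
def go(p,rpy,start=None):
    "shift (cm) and rotvec in current tool axes to world target"
    s=manip.read_state();R=Ro.from_euler('xyz',s['eef_rot'],degrees=True);Rt=Ro.from_euler('xyz',rpy,degrees=True)
    return np.round(R.inv().apply(np.array(p)-s['eef_pos'])*100,2),np.round((R.inv()*Rt).as_rotvec(),3)
E
python3 - <<'E'
from h import *
import pickle
s=pickle.load(open('scene.pkl','rb'));t=pickle.load(open('top.pkl','rb'))
print(onz(s,350+129/4,145+75/4,.095),onz(t,210+163/4,100+280/4,.095),onz(t,210+163/4,100+282/4,.09))
print(go([.6,.253,.2],[180,0,169.7]))
d=eyes.get_image('wrist');print(np.round(d['T_tool_cam'],3),d['vertical_fov'])
E
```

```text
[0.60239653 0.25165396 0.095     ] [0.60089369 0.25402974 0.095     ] [0.60069109 0.2548193  0.09      ]
(array([-52.73, -24.27,   3.32]), array([-0.001,  0.   , -0.048]))
[[ 0.    -0.961 -0.277  0.074]
 [ 1.     0.     0.    -0.   ]
 [ 0.    -0.277  0.961 -0.152]
 [ 0.     0.     0.     1.   ]] 60.58113795385958
```

Request:
{"api": "step_arm", "payload": {
  "motion": [
    {"linear": [-26, -12, 1.5], "dr": [0, 0, -0.024], "grip": 1},
    {"linear": [-26, -12, 1.5], "dr": [0, 0, -0.024], "grip": 1},
    {"linear": [-26, -12, 1.5], "dr": [0, 0, -0.024], "grip": 1},
    {"linear": [-26, -12, 1.5], "dr": [0, 0, -0.024], "grip": 1},
    {"linear": [-52.7, -24.3, 3.3], "dr": [0, 0, -0.048], "grip": 1},
    {"linear": [-52.7, -24.3, 3.3], "dr": [0, 0, -0.048], "grip": 1},
    {"linear": [-52.7, -24.3, 3.3], "dr": [0, 0, -0.048], "grip": 1},
    {"linear": [-52.7, -24.3, 3.3], "dr": [0, 0, -0.048], "grip": 1},
    {"linear": [-52.7, -24.3, 3.3], "dr": [0, 0, -0.048], "grip": 1},
    {"linear": [-52.7, -24.3, 3.3], "dr": [0, 0, -0.048], "grip": 1},
    {"linear": [-52.7, -24.3, 3.3], "dr": [0, 0, -0.048], "grip": 1},
    {"linear": [-52.7, -24.3, 3.3], "dr": [0, 0, -0.048], "grip": 1}
  ]
}}

```text
time_s: 1.15
eef_pos: [0.5368, 0.3013, 0.2051]
eef_rot: [180.0, -0.0, 169.7]
ft_force: [-0.3, 1.0, -0.5]
finger_gap: 0.0872
grasp_force: 0.0
```

Request:
{"api": "step_arm", "payload": {
  "motion": [
    {"linear": [0, 0, 0], "dr": [0, 0, 0], "grip": 1}
  ]
}}

```text
time_s: 1.23
eef_pos: [0.5417, 0.2943, 0.2045]
eef_rot: [-179.8, 0.2, 169.1]
ft_force: [0.0, -1.3, 0.3]
finger_gap: 0.0872
grasp_force: 0.0
```

```bash
python3 - <<'E'
from h import *
c=cam('wrist');save('w1.pkl',c);cv2.imwrite('pics/w1.png',c['im'])
s=manip.read_state();print(s['eef_pos'],s['eef_rot'],proj(c,[[.6015,.253,.095]]))
E
```

```text
[0.53887398 0.29782208 0.20453431] [-1.79856869e+02  5.78382596e-02  1.69245733e+02] [[283.02951645 268.78408088]]
```

View pics/w1.png

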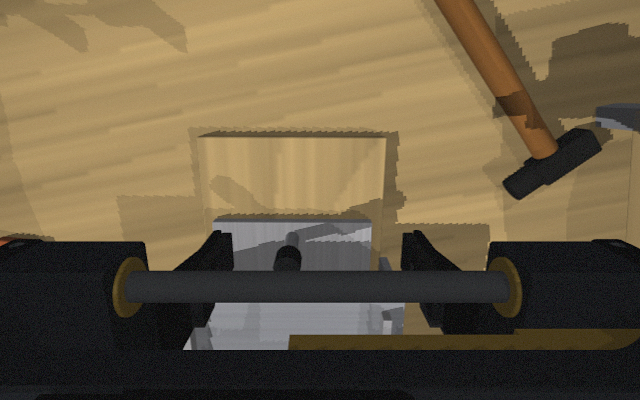

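The wrist view shows the knob at about (288,255) on the tray front, whose edge lies level at row 220. The yaw is therefore right, and the knob sits about 3 mm further to +y than computed.

```bash
python3 - <<'E'
from h import *
print(go([.6015,.2555,.14],[180,0,169.7]))
E
```

```text
(array([-6.94, -2.97,  6.47]), array([-0.003,  0.001, -0.008]))
```

Request:
{"api": "step_arm", "payload": {
  "motion": [
    {"linear": [-3.4, -1.5, 2.5], "dr": [0, 0, 0], "grip": 1},
    {"linear": [-6.9, -3.0, 4.5], "dr": [0, 0, 0], "grip": 1},
    {"linear": [-6.9, -3.0, 4.5], "dr": [0, 0, 0], "grip": 1},
    {"linear": [-6.9, -3.0, 4.5], "dr": [0, 0, 0], "grip": 1},
    {"linear": [-6.9, -3.0, 4.5], "dr": [0, 0, 0], "grip": 1}
  ]
}}

```text
time_s: 1.7
eef_pos: [0.5974, 0.2619, 0.16]
eef_rot: [180.0, -0.1, 169.7]
ft_force: [-0.1, 0.2, -0.4]
finger_gap: 0.087
grasp_force: 0.0
```

```bash
python3 - <<'E'
from h import *
c=cam('wrist');save('w2.pkl',c);w=c['im']
t=cam('top');s=cam('scene')
st=manip.read_state();print(st['eef_pos'],st['eef_rot'],proj(c,[[.6015,.2555,.095],[.6015,.2555,.069]]))
print(go([.6015,.2555,.078],[180,0,169.7]))
z=lambda im,u,v,w,h,k:cv2.resize(im[v:v+h,u:u+w],None,fx=k,fy=k,interpolation=cv2.INTER_CUBIC)
cv2.imwrite('pics/w2.png',np.hstack([z(w,180,150,250,250,2.),z(s['im'],345,110,75,125,4)]))
E
```

```text
[0.5972371  0.26293997 0.16119992] [1.79906791e+02 1.47796208e-02 1.69839060e+02] [[308.74667895 219.4660843 ]
 [309.53665287 207.47742198]]
(array([-0.55, -0.67,  8.32]), array([0.002, 0.   , 0.002]))
```

View pics/w2.png

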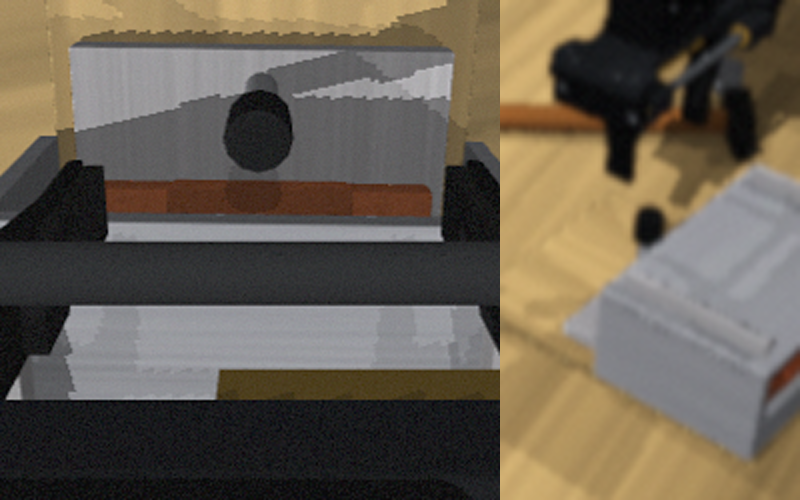

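The knob top is at (309,220) in the wrist picture, exactly where predicted, so its position is confirmed.

Request:
{"api": "step_arm", "payload": {
  "motion": [
    {"linear": [-0.55, -0.65, 0], "dr": [0, 0, 0], "grip": 1},
    {"linear": [-0.55, -0.65, 3], "dr": [0, 0, 0], "grip": 1},
    {"linear": [-0.55, -0.65, 6], "dr": [0, 0, 0], "grip": 1},
    {"linear": [-0.55, -0.65, 8.5], "dr": [0, 0, 0], "grip": 1},
    {"linear": [-0.55, -0.65, 8.5], "dr": [0, 0, 0], "grip": 1},
    {"linear": [-0.55, -0.65, 8.5], "dr": [0, 0, 0], "grip": 1}
  ]
}}

```text
time_s: 2.35
eef_pos: [0.6017, 0.2534, 0.0751]
eef_rot: [-179.9, -0.1, 169.7]
ft_force: [0.4, 0.2, 1.7]
finger_gap: 0.0867
grasp_force: 0.0
```

Request:
{"api": "step_arm", "payload": {
  "motion": [
    {"linear": [0, 0.2, 0], "dr": [0, 0, 0], "grip": 0.6},
    {"linear": [0, 0.2, 0], "dr": [0, 0, 0], "grip": 0.2},
    {"linear": [0, 0.2, 0], "dr": [0, 0, 0], "grip": 0},
    {"linear": [0, 0.2, 0], "dr": [0, 0, 0], "grip": 0},
    {"linear": [0, 0.2, 0], "dr": [0, 0, 0], "grip": 0},
    {"linear": [0, 0.2, 0], "dr": [0, 0, 0], "grip": 0},
    {"linear": [0, 0.2, 0], "dr": [0, 0, 0], "grip": 0},
    {"linear": [0, 0.2, 0], "dr": [0, 0, 0], "grip": 0}
  ],
  "squeeze": 50
}}

```text
time_s: 3.02
eef_pos: [0.6027, 0.2556, 0.0753]
eef_rot: [180.0, -0.0, 169.7]
ft_force: [0.4, 0.0, 0.4]
finger_gap: 0.0415
grasp_force: 0.0
```

Request:
{"api": "step_arm", "payload": {
  "motion": [
    {"linear": [0, 0.2, 0], "dr": [0, 0, 0], "grip": 0},
    {"linear": [0, 0.2, 0], "dr": [0, 0, 0], "grip": 0},
    {"linear": [0, 0.2, 0], "dr": [0, 0, 0], "grip": 0},
    {"linear": [0, 0.2, 0], "dr": [0, 0, 0], "grip": 0},
    {"linear": [0, 0.2, 0], "dr": [0, 0, 0], "grip": 0}
  ]
}}

```text
time_s: 3.43
eef_pos: [0.6026, 0.2554, 0.0751]
eef_rot: [-179.8, -0.1, 169.6]
ft_force: [-4.4, -6.7, 4.7]
finger_gap: 0.0227
grasp_force: 50.0
```

Request:
{"api": "step_arm", "payload": {
  "motion": [
    {"linear": [1, -0.2, 0], "dr": [0, 0, 0], "grip": 0},
    {"linear": [2, -0.2, 0], "dr": [0, 0, 0], "grip": 0},
    {"linear": [3, -0.2, 0], "dr": [0, 0, 0], "grip": 0},
    {"linear": [4, -0.2, 0], "dr": [0, 0, 0], "grip": 0},
    {"linear": [5, -0.2, 0], "dr": [0, 0, 0], "grip": 0},
    {"linear": [6, -0.2, 0], "dr": [0, 0, 0], "grip": 0},
    {"linear": [7, -0.2, 0], "dr": [0, 0, 0], "grip": 0},
    {"linear": [8, -0.2, 0], "dr": [0, 0, 0], "grip": 0},
    {"linear": [9, -0.2, 0], "dr": [0, 0, 0], "grip": 0},
    {"linear": [10, -0.2, 0], "dr": [0, 0, 0], "grip": 0},
    {"linear": [11, -0.2, 0], "dr": [0, 0, 0], "grip": 0},
    {"linear": [11.4, -0.2, 0], "dr": [0, 0, 0], "grip": 0}
  ]
}}

```text
time_s: 4.43
eef_pos: [0.4906, 0.2773, 0.0752]
eef_rot: [179.9, 0.1, 169.8]
ft_force: [8.6, 5.4, -11.2]
finger_gap: 0.0231
grasp_force: 50.0
```

Request:
{"api": "step_arm", "payload": {
  "motion": [
    {"linear": [0.3, 0, 0], "dr": [0, 0, 0], "grip": 0},
    {"linear": [0.6, 0, 0], "dr": [0, 0, 0], "grip": 0},
    {"linear": [0.8, 0, 0], "dr": [0, 0, 0], "grip": 0},
    {"linear": [0.8, 0, 0], "dr": [0, 0, 0], "grip": 0}
  ]
}}

```text
time_s: 4.77
eef_pos: [0.4847, 0.2784, 0.0752]
eef_rot: [179.8, 0.3, 169.7]
ft_force: [13.4, 7.2, -14.2]
finger_gap: 0.0231
grasp_force: 50.0
```

Request:
{"api": "step_arm", "payload": {
  "motion": [
    {"linear": [0.3, 0, 0], "dr": [0, 0, 0], "grip": 0},
    {"linear": [0.3, 0, 0], "dr": [0, 0, 0], "grip": 0},
    {"linear": [0.3, 0, 0], "dr": [0, 0, 0], "grip": 0}
  ]
}}

```text
time_s: 5.02
eef_pos: [0.4846, 0.2785, 0.0753]
eef_rot: [179.7, 0.5, 169.6]
ft_force: [26.6, 8.5, -25.0]
finger_gap: 0.0225
grasp_force: 50.1
```

Request:
{"api": "step_arm", "payload": {
  "motion": [
    {"linear": [-0.3, 0, 0], "dr": [0, 0, 0], "grip": 0},
    {"linear": [-0.3, 0, 0], "dr": [0, 0, 0], "grip": 0.5},
    {"linear": [-0.3, 0, 0], "dr": [0, 0, 0], "grip": 1},
    {"linear": [-0.3, 0, 0], "dr": [0, 0, 0], "grip": 1},
    {"linear": [-0.3, 0, 0], "dr": [0, 0, 0], "grip": 1},
    {"linear": [-0.3, 0, 0], "dr": [0, 0, 0], "grip": 1},
    {"linear": [-0.3, 0, 0], "dr": [0, 0, 0], "grip": 1}
  ]
}}

```text
time_s: 5.6
eef_pos: [0.4825, 0.2774, 0.0754]
eef_rot: [180.0, -0.0, 169.7]
ft_force: [0.5, 0.2, -0.5]
finger_gap: 0.0546
grasp_force: 0.0
```

```bash
python3 - <<'E'
from h import *
s=manip.read_state();print(s['eef_pos'],s['eef_rot'],s['finger_gap'],s['ft_force'])
k=np.array(s['eef_pos'])
# inspection pose for dial: gauge frame
g=np.array([.635,-.203,0]);a=np.radians(10.2);gx=np.array([np.cos(a),np.sin(a),0]);gy=np.array([-np.sin(a),np.cos(a),0])
print(go([.60,-.2,.25],[180,0,100.2]))
E
```

```text
[0.48252852 0.27742727 0.07537481] [ 1.79992963e+02 -4.18791106e-03  1.69701960e+02] 0.054636829560030194 [ 0.48310299  0.1770542  -0.46524   ]
(array([-20.09, -44.87, -17.47]), array([ 0.   , -0.   ,  1.213]))
```

Request:
{"api": "step_arm", "payload": {
  "motion": [
    {"linear": [0, 0, -3], "dr": [0, 0, 0], "grip": 1},
    {"linear": [0, 0, -6], "dr": [0, 0, 0], "grip": 1},
    {"linear": [0, 0, -10], "dr": [0, 0, 0], "grip": 1},
    {"linear": [-4, -4, -14], "dr": [0, 0, 0.12], "grip": 1},
    {"linear": [-12, -25, -18], "dr": [0, 0, 0.6], "grip": 1},
    {"linear": [-12, -25, -18], "dr": [0, 0, 0.6], "grip": 1},
    {"linear": [-12, -25, -18], "dr": [0, 0, 0.6], "grip": 1},
    {"linear": [-12, -25, -18], "dr": [0, 0, 0.6], "grip": 1},
    {"linear": [-12, -25, -18], "dr": [0, 0, 0.6], "grip": 1},
    {"linear": [-12, -25, -18], "dr": [0, 0, 0.6], "grip": 1},
    {"linear": [-20, -45, -18], "dr": [0, 0, 1.21], "grip": 1},
    {"linear": [-20, -45, -18], "dr": [0, 0, 1.21], "grip": 1}
  ]
}}

```text
time_s: 6.6
eef_pos: [0.5725, -0.0719, 0.256]
eef_rot: [179.9, 0.0, 120.7]
ft_force: [0.1, 0.1, -1.3]
finger_gap: 0.087
grasp_force: 0.0
```

```bash
python3 - <<'E'
from h import *
s=manip.read_state();print(s['eef_pos'],s['eef_rot'])
print(go([.635,-.2,.25],[180,0,100.2]))
E
```

```text
[ 0.57250501 -0.07193131  0.25601348] [1.79898291e+02 2.42515895e-02 1.20720139e+02]
(array([-14.2 ,  -1.17,   0.61]), array([0.002, 0.   , 0.358]))
```

Request:
{"api": "step_arm", "payload": {
  "motion": [
    {"linear": [-14.2, -1.2, 0.6], "dr": [0, 0, 0.358], "grip": 1},
    {"linear": [-14.2, -1.2, 0.6], "dr": [0, 0, 0.358], "grip": 1},
    {"linear": [-14.2, -1.2, 0.6], "dr": [0, 0, 0.358], "grip": 1},
    {"linear": [-14.2, -1.2, 0.6], "dr": [0, 0, 0.358], "grip": 1},
    {"linear": [-14.2, -1.2, 0.6], "dr": [0, 0, 0.358], "grip": 1},
    {"linear": [-14.2, -1.2, 0.6], "dr": [0, 0, 0.358], "grip": 1},
    {"linear": [-14.2, -1.2, 0.6], "dr": [0, 0, 0.358], "grip": 1}
  ]
}}

```text
time_s: 7.18
eef_pos: [0.6351, -0.1968, 0.2489]
eef_rot: [-180.0, -0.1, 100.6]
ft_force: [-0.0, 0.5, 0.3]
finger_gap: 0.087
grasp_force: 0.0
```

```bash
python3 - <<'E'
from h import *
c=cam('wrist');save('w3.pkl',c);w=c['im'].copy()
st=manip.read_state();print(st['eef_pos'],st['eef_rot'])
t=cam('top');save('t3.pkl',t)
g=np.array([.6465,-.2020,0]);a=np.radians(10.2);G=np.array([[np.cos(a),-np.sin(a),0],[np.sin(a),np.cos(a),0],[0,0,1]])
P=[[x,y,.116] for x,y in((-.012,-.013),(.012,-.013),(.012,.013),(-.012,.013))]+[[-.018,-.09,.022],[.018,-.09,.022],[.018,.09,.022],[-.018,.09,.022],[0,.062,.034]]
for p in proj(c,np.array(P)@G.T+g): print(np.round(p,1)); cv2.circle(w,tuple(int(round(q)) for q in p),1,(0,255,0),-1)
cv2.imwrite('pics/w3.png',w)
z=cv2.resize(t['im'][140:230,200:310],None,fx=5,fy=5); cv2.imwrite('pics/t3.png',z)
E
```

```text
[ 0.63513453 -0.19627303  0.24913887] [ 1.79979252e+02 -6.37190592e-02  1.00600519e+02]
[312.9 209.9]
[340.3 210.1]
[341.  181.3]
[313.  181.1]
[308.5 245.8]
[338.5 246. ]
[342.6  89.4]
[308.5  89.2]
[325.5 117.1]
```

View pics/w3.png

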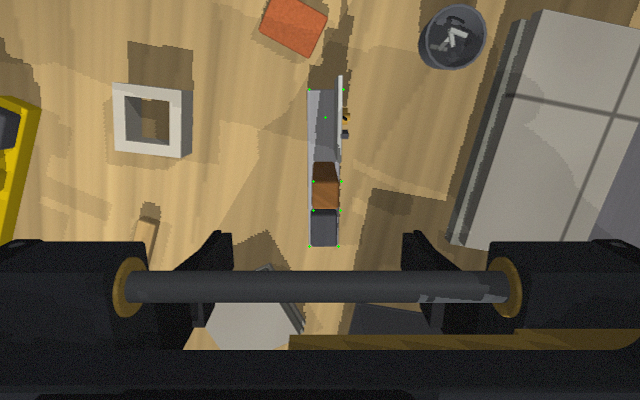

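The predicted points (green) lie on the handle top, columns 313–341 and rows 181–210, and on the bar ends, so the gauge pose is good to about 1 mm.

```bash
python3 - <<'E'
from h import *
print(go([.6467,-.2035,.083],[180,0,100.2]))
E
```

```text
(array([-0.96,  0.98, 16.63]), array([ 0.001, -0.001,  0.007]))
```

Request:
{"api": "step_arm", "payload": {
  "motion": [
    {"linear": [-0.6, 1, 3], "dr": [0, 0, 0], "grip": 1},
    {"linear": [-0.8, 1, 6], "dr": [0, 0, 0], "grip": 1},
    {"linear": [-0.8, 1, 9], "dr": [0, 0, 0], "grip": 1},
    {"linear": [-0.8, 1, 11], "dr": [0, 0, 0], "grip": 1}
  ]
}}

```text
time_s: 7.62
eef_pos: [0.6456, -0.202, 0.1365]
eef_rot: [-179.9, -0.1, 100.6]
ft_force: [-0.9, 0.6, -0.9]
finger_gap: 0.0868
grasp_force: 0.0
```

```bash
python3 - <<'E'
from h import *
print(go([.6467,-.2035,.083],[180,0,100.2]))
E
```

```text
(array([-0.18,  0.09,  5.35]), array([-0.002, -0.002,  0.007]))
```

Request:
{"api": "step_arm", "payload": {
  "motion": [
    {"linear": [-0.2, 0.1, 2], "dr": [0, 0, 0.007], "grip": 1},
    {"linear": [-0.2, 0.1, 4], "dr": [0, 0, 0.007], "grip": 1},
    {"linear": [-0.2, 0.1, 5.3], "dr": [0, 0, 0.007], "grip": 1},
    {"linear": [-0.2, 0.1, 5.3], "dr": [0, 0, 0.007], "grip": 0.5},
    {"linear": [-0.2, 0.1, 5.3], "dr": [0, 0, 0.007], "grip": 0},
    {"linear": [-0.2, 0.1, 5.3], "dr": [0, 0, 0.007], "grip": 0},
    {"linear": [-0.2, 0.1, 5.3], "dr": [0, 0, 0.007], "grip": 0},
    {"linear": [-0.2, 0.1, 5.3], "dr": [0, 0, 0.007], "grip": 0},
    {"linear": [-0.2, 0.1, 5.3], "dr": [0, 0, 0.007], "grip": 0},
    {"linear": [-0.2, 0.1, 5.3], "dr": [0, 0, 0.007], "grip": 0},
    {"linear": [-0.2, 0.1, 5.3], "dr": [0, 0, 0.007], "grip": 0},
    {"linear": [-0.2, 0.1, 5.3], "dr": [0, 0, 0.007], "grip": 0}
  ],
  "squeeze": 55
}}

```text
time_s: 8.62
eef_pos: [0.6477, -0.2057, 0.0861]
eef_rot: [180.0, -0.0, 100.1]
ft_force: [0.1, 0.1, -0.1]
finger_gap: 0.0346
grasp_force: 0.0
```

Request:
{"api": "step_arm", "payload": {
  "motion": [
    {"linear": [0, 0, 0], "dr": [0, 0, 0], "grip": 0},
    {"linear": [0, 0, 0], "dr": [0, 0, 0], "grip": 0},
    {"linear": [0, 0, 0], "dr": [0, 0, 0], "grip": 0}
  ]
}}

```text
time_s: 8.87
eef_pos: [0.6475, -0.2057, 0.0857]
eef_rot: [-180.0, -0.0, 100.1]
ft_force: [-0.8, -0.1, -1.9]
finger_gap: 0.0234
grasp_force: 55.0
```

```bash
python3 - <<'E'
from h import *
s=manip.read_state();print(s['eef_pos'],s['eef_rot'],s['grasp_force'],s['finger_gap'],s['ft_force'])
E
```

```text
[ 0.64747397 -0.20574631  0.08567843] [-1.79968836e+02 -1.10342368e-02  1.00076694e+02] 54.953405102714896 0.023396269116722358 [-0.84837989 -0.05285949 -1.88007352]
```

```bash
python3 - <<'E'
from h import *
print(go([.64,-.30,.48],[180,0,45]))
E
```

```text
(array([ -9.14,  -2.41, -39.43]), array([-0.001,  0.   ,  0.961]))
```

Request:
{"api": "step_arm", "payload": {
  "motion": [
    {"linear": [0, 0, -1], "dr": [0, 0, 0], "grip": 0},
    {"linear": [0, 0, -3], "dr": [0, 0, 0], "grip": 0},
    {"linear": [0, 0, -6], "dr": [0, 0, 0], "grip": 0},
    {"linear": [0, 0, -9], "dr": [0, 0, 0], "grip": 0},
    {"linear": [0, 0, -12], "dr": [0, 0, 0], "grip": 0}
  ]
}}

```text
time_s: 9.28
eef_pos: [0.6473, -0.2057, 0.2077]
eef_rot: [-180.0, -0.0, 100.1]
ft_force: [0.2, 0.3, -4.0]
finger_gap: 0.0238
grasp_force: 55.0
```

Request:
{"api": "step_arm", "payload": {
  "motion": [
    {"linear": [-2, -0.5, -3], "dr": [0, 0, 0.11], "grip": 0},
    {"linear": [-3, -0.8, -6], "dr": [0, 0, 0.22], "grip": 0},
    {"linear": [-4, -1, -9], "dr": [0, 0, 0.33], "grip": 0},
    {"linear": [-5, -1.4, -12], "dr": [0, 0, 0.44], "grip": 0},
    {"linear": [-6, -1.8, -15], "dr": [0, 0, 0.55], "grip": 0},
    {"linear": [-7, -2, -18], "dr": [0, 0, 0.66], "grip": 0},
    {"linear": [-8, -2.2, -21], "dr": [0, 0, 0.77], "grip": 0},
    {"linear": [-9, -2.4, -24], "dr": [0, 0, 0.88], "grip": 0},
    {"linear": [-9.1, -2.4, -27.4], "dr": [0, 0, 0.96], "grip": 0},
    {"linear": [-9.1, -2.4, -27.4], "dr": [0, 0, 0.96], "grip": 0},
    {"linear": [-9.1, -2.4, -27.4], "dr": [0, 0, 0.96], "grip": 0},
    {"linear": [-9.1, -2.4, -27.4], "dr": [0, 0, 0.96], "grip": 0}
  ]
}}

```text
time_s: 10.28
eef_pos: [0.6399, -0.2998, 0.4791]
eef_rot: [-179.9, 0.0, 45.1]
ft_force: [0.4, 0.7, -4.4]
finger_gap: 0.0238
grasp_force: 55.0
```

Request:
{"api": "step_arm", "payload": {
  "motion": [
    {"linear": [0, 0, 0], "dr": [0, 0, 0], "grip": 0},
    {"linear": [0, 0, 0], "dr": [0, 0, 0], "grip": 0},
    {"linear": [0, 0, 0], "dr": [0, 0, 0], "grip": 0},
    {"linear": [0, 0, 0], "dr": [0, 0, 0], "grip": 0},
    {"linear": [0, 0, 0], "dr": [0, 0, 0], "grip": 0},
    {"linear": [0, 0, 0], "dr": [0, 0, 0], "grip": 0},
    {"linear": [0, 0, 0], "dr": [0, 0, 0], "grip": 0},
    {"linear": [0, 0, 0], "dr": [0, 0, 0], "grip": 0},
    {"linear": [0, 0, 0], "dr": [0, 0, 0], "grip": 0},
    {"linear": [0, 0, 0], "dr": [0, 0, 0], "grip": 0}
  ]
}}

```text
time_s: 11.12
eef_pos: [0.64, -0.2996, 0.48]
eef_rot: [-180.0, -0.0, 45.1]
ft_force: [0.0, -0.4, -3.0]
finger_gap: 0.0238
grasp_force: 55.0
```

```bash
python3 - <<'E'
from h import *
c=cam('scene');save('s4.pkl',c)
t=cam('top');save('t4.pkl',t)
st=manip.read_state();print(st['eef_pos'],st['eef_rot'],st['ft_force'],st['torque'])
R=Ro.from_euler('xyz',st['eef_rot'],degrees=True).as_matrix();save('st4.pkl',(st['eef_pos'],R))
# gauge axes in tool: gx=ty, gy=tx, gz=-tz
O=np.array(st['eef_pos'])+R@[.0038,0,.0857]
piv=O+R@[.062,0,-.034]
pp=proj(c,[O,piv,piv+R@[0,.02,0]]);print(pp)
u,v=pp[1].astype(int);k=6
z=cv2.resize(c['im'][v-58:v+25,u-85:u+45],None,fx=k,fy=k,interpolation=cv2.INTER_CUBIC);cv2.imwrite('pics/s4.png',z);print(u-85,v-58)
E
```

```text
[ 0.64000886 -0.2995655   0.48002756] [-1.79997255e+02 -1.98541423e-03  4.50802062e+01] [-0.05959835  0.41185867 -3.8491936 ] [-0.11502392  0.18814126  0.00953276]
[[276.15238236 204.42528683]
 [314.19832617 180.77147809]
 [317.22118352 189.16660137]]
229 122
```

View pics/s4.png

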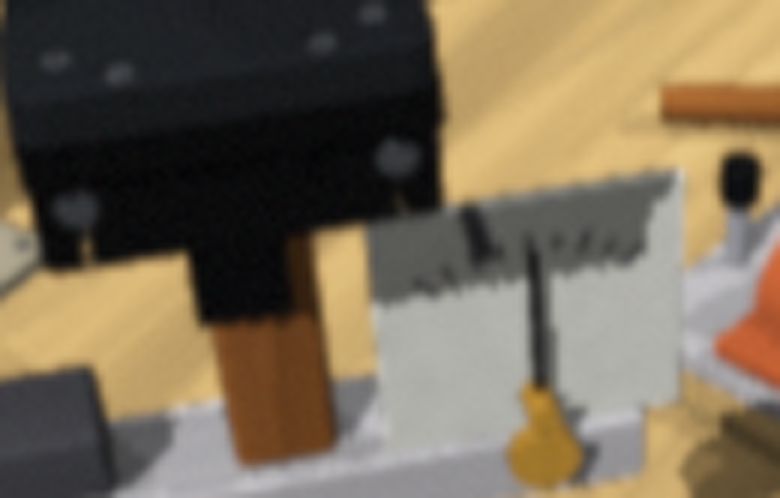

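The needle runs from about (540,385) to its tip at (532,240) in the crop. The mark tab's inner end is at about (485,262) and its outer end at (470,208), left of the tip towards the handle.

```bash
python3 - <<'E'
from h import *
import pickle
c=pickle.load(open('s4.pkl','rb'));p,R=pickle.load(open('st4.pkl','rb'));p=np.array(p)
O=p+R@[.0038,0,.0857];G=np.c_[R[:,1],R[:,0],-R[:,2]]
im=c['im'];print(im[155:190,300:330].min(axis=2))
def onp(u,v,X):
    d=G.T@c['R'].T@np.array([(u-c['cx'])/c['f'],(v-c['cy'])/c['f'],1]);o=G.T@(-c['R'].T@c['t']-O);q=o+d*(X-o[0])/d[0];return q[1:]*1000
for X in(.018,.022,.026):
    t,b,m,mo=[onp(229+(u)/6-.5,122+v/6-.5,X) for u,v in((532,240),(540,385),(486,262),(470,208))]
    pv=t-[0,46]; pv2=t*0+[62,34]
    a=lambda q:np.degrees(np.arctan2(-(q-pv)[0],(q-pv)[1]))
    print(X,t.round(1),b.round(1),m.round(1),mo.round(1),a(m),np.linalg.norm(m-pv),a(mo),np.linalg.norm(mo-pv))
E
```

```text
[[ 12  20  47 ...  89  88  89]
 [ 23  31  59 ...  87  88  87]
 [ 49  60  78 ...  88  88  87]
 ...
 [168 168 169 ... 170 170 171]
 [169 170 170 ... 170 171 173]
 [170 170 170 ... 167 173 175]]
0.018 [64.1 82.9] [64.6 38.6] [53.  78.8] [50.  94.7] 14.845963772383747 43.34875847472158 13.64018305268853 59.52106754617463
0.022 [63.2 86. ] [63.7 42.1] [52.2 81.9] [49.3 97.7] 14.689122906000684 43.36015642467184 13.534758725885776 59.37193779080698
0.026 [62.4 89. ] [62.9 45.6] [51.5 85. ] [ 48.6 100.6] 14.532365648400258 43.37187911315213 13.42880381906341 59.223010057355054
```

Request:
{"api": "step_arm", "payload": {
  "motion": [
    {"linear": [0, 0, 0], "dr": [0, -0.1, 0], "grip": 0},
    {"linear": [0, 0, 0], "dr": [0, -0.2, 0], "grip": 0},
    {"linear": [0, 0, 0], "dr": [0, -0.245, 0], "grip": 0},
    {"linear": [0, 0, 0], "dr": [0, -0.245, 0], "grip": 0},
    {"linear": [0, 0, 0], "dr": [0, -0.245, 0], "grip": 0},
    {"linear": [0, 0, 0], "dr": [0, -0.245, 0], "grip": 0},
    {"linear": [0, 0, 0], "dr": [0, -0.245, 0], "grip": 0},
    {"linear": [0, 0, 0], "dr": [0, -0.245, 0], "grip": 0},
    {"linear": [0, 0, 0], "dr": [0, -0.245, 0], "grip": 0},
    {"linear": [0, 0, 0], "dr": [0, -0.245, 0], "grip": 0},
    {"linear": [0, 0, 0], "dr": [0, -0.245, 0], "grip": 0},
    {"linear": [0, 0, 0], "dr": [0, -0.245, 0], "grip": 0}
  ]
}}

```text
time_s: 12.22
eef_pos: [0.6353, -0.2986, 0.4742]
eef_rot: [179.5, 13.9, 45.1]
ft_force: [-0.2, 0.3, -4.2]
finger_gap: 0.0238
grasp_force: 55.0
```

Request:
{"api": "step_arm", "payload": {
  "motion": [
    {"linear": [0, 0, 0], "dr": [0, 0, 0], "grip": 0},
    {"linear": [0, 0, 0], "dr": [0, 0, 0], "grip": 0},
    {"linear": [0, 0, 0], "dr": [0, 0, 0], "grip": 0},
    {"linear": [0, 0, 0], "dr": [0, 0, 0], "grip": 0}
  ]
}}

```text
time_s: 12.55
eef_pos: [0.6354, -0.2985, 0.4741]
eef_rot: [179.5, 13.9, 45.1]
ft_force: [0.2, 0.4, -2.5]
finger_gap: 0.0237
grasp_force: 55.0
```

```bash
python3 - <<'E'
from h import *
c=cam('scene')
ims=[cam('scene')['im'].astype(float) for _ in range(3)];c['im']=np.mean(ims,0).astype(np.uint8);save('s5.pkl',c)
st=manip.read_state();print(st['time_s'],st['eef_pos'],st['eef_rot'])
R=Ro.from_euler('xyz',st['eef_rot'],degrees=True).as_matrix();save('st5.pkl',(st['eef_pos'],R))
O=np.array(st['eef_pos'])+R@[.0038,0,.0857];piv=O+R@[.062,.015,-.034];print(np.degrees(np.arcsin(R[2,0])))
u,v=proj(c,piv)[0].astype(int)
# rectify: gauge plane X=.015, world-vertical aligned ; 8 px/mm
X=.0155;G=np.c_[R[:,1],R[:,0],-R[:,2]]
P=np.array([[X,y,z] for y,z in((.03,.02),(.09,.02),(.09,.11),(.03,.11))])@G.T+O
src=proj(c,P).astype(np.float32);dst=np.float32([[0,720],[480,720],[480,0],[0,0]])*.8
H=cv2.getPerspectiveTransform(src,dst);z=cv2.warpPerspective(c['im'],H,(384,576),flags=cv2.INTER_CUBIC)
c0=cv2.resize(c['im'][v-50:v+22,u-30:u+18],(384,576),interpolation=cv2.INTER_CUBIC);print(u-30,v-50)
cv2.imwrite('pics/s5.png',np.hstack([c0,z]))
E
```

```text
12.75 [ 0.6353776  -0.29852821  0.47414948] [179.52034738  13.9016859   45.08194665]
-13.901685903861068
275 147
```

View pics/s5.png

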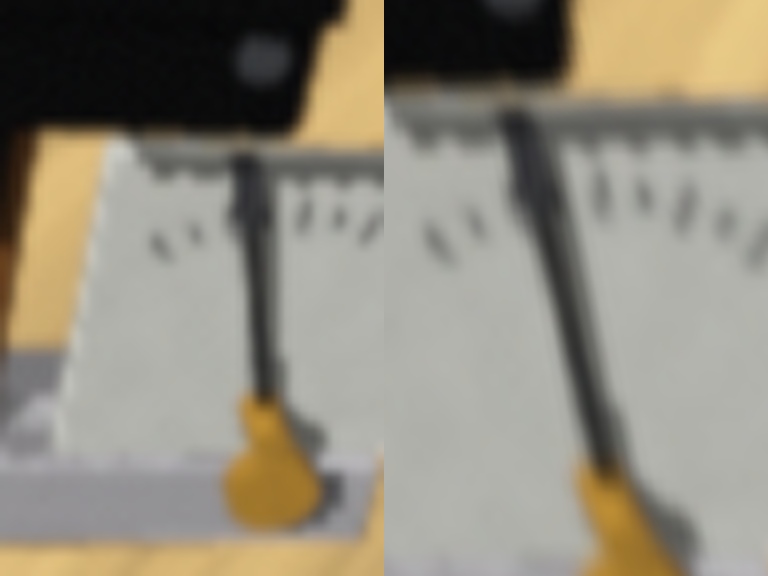

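The needle now points into the mark tab: the tip is at about (540,190) and the tab spans (516,118)–(535,200) in the rectified half. I'll measure it numerically.

```bash
python3 - <<'E'
from h import *
import pickle
for nm,A in(('4',-0.),('5',-13.9)):
    c=pickle.load(open(f's{nm}.pkl','rb'));p,R=pickle.load(open(f'st{nm}.pkl','rb'));O=np.array(p)+R@[.0038,0,.0857];G=np.c_[R[:,1],R[:,0],-R[:,2]]
    X=.0155
    P=np.array([[X,y,z] for y,z in((.03,.02),(.09,.02),(.09,.11),(.03,.11))])@G.T+O
    H=cv2.getPerspectiveTransform(proj(c,P).astype(np.float32),np.float32([[0,900],[600,900],[600,0],[0,0]]))
    z=cv2.warpPerspective(c['im'],H,(600,900),flags=cv2.INTER_CUBIC).min(2).astype(int)
    print(nm)
    for zz in range(104,44,-3):
        r=z[1100-zz*10-5:1100-zz*10+5].mean(0)
        print(zz,' '.join('%3d'%v for v in r[100:440:10]))
E
```

```text
4
104   9   7  10  17  42  83 117 125 127 127 127 127 126 124 125 123 120 118 117 117 116 116 116 115 115 116 116 117 116 116 117 117 116 115
101  10   8  10  21  45  84 115 123 126 125 123 123 122 120 118 118 118 117 117 116 116 117 115 115 115 116 116 117 116 115 116 117 117 117
98  10  12  12  20  43  77 107 120 121 119 118 117 119 118 116 115 115 114 112 113 114 115 115 115 115 113 113 114 115 116 118 119 119 119
95  22  22  23  34  58  89 113 117 109  96  91  97 106 114 120 121 117 111 108 109 112 117 120 121 118 113 109 109 111 115 119 122 122 118
92  70  71  74  79  87  97 101  93  76  56  48  53  65  86 103 108 106 104 102 101 100 102 105 107 106 105 103 100  99 100 101 104 106 106
89  87  88  88  87  87  87  86  81  67  49  35  31  40  54  73  85  87  88  88  88  88  88  88  89  89  88  87  88  89  89  90  89  88  88
86  87  87  86  85  86  87  85  83  75  60  41  29  29  38  59  77  85  88  89  89  88  88  88  88  88  88  87  89  89  89  89  89  89  88
83  86  85  85  86  86  86  86  86  82  69  49  32  27  31  44  64  79  81  86  89  88  87  81  76  77  81  86  88  88  85 
[... 3767 characters left out ...]
1 171
59 172 172 172 172 171 171 170 170 170 171 171 171 172 173 175 170 160 117  70  51  57  84 103 133 159 169 173 173 173 172 172 172 171 170
56 174 174 174 173 172 171 171 170 170 171 171 171 172 173 173 174 168 145 100  59  49  66  92 114 144 166 170 171 171 171 170 170 171 171
53 175 174 173 172 171 171 170 170 171 171 171 171 171 172 172 174 171 165 129  85  54  51  75  97 128 155 169 172 171 170 170 171 171 171
50 173 173 173 173 172 171 171 171 171 171 170 170 171 172 172 172 173 170 154 119  76  52  56  81 106 139 164 169 172 171 171 171 171 172
47 172 173 173 173 173 172 171 171 171 171 171 172 171 171 171 172 172 170 166 140 104  66  48  60  81 110 134 156 167 170 172 172 171 171
```

```bash
cat >> h.py <<'E'
W=np.radians(-10.5);TX=np.array([np.cos(W),np.sin(W),0]);TY=np.array([-np.sin(W),np.cos(W),0]);Z=np.array([0,0,1.])
RT=np.array([.5797,.2592,.08])
def place(tilt,h,off=(.0038,0,.0857)):
    a=np.radians(tilt);gz=np.cos(a)*Z+np.sin(a)*TY;gy=np.cos(a)*TY-np.sin(a)*Z
    R=np.c_[gy,TX,-gz];O=RT-.04*Z+(.04+h)*gz
    return O-R@np.array(off),Ro.from_matrix(R)
def gom(p,Rt):
    s=manip.read_state();R=Ro.from_euler('xyz',s['eef_rot'],degrees=True)
    return np.round(R.inv().apply(np.array(p)-s['eef_pos'])*100,2),np.round((R.inv()*Rt).as_rotvec(),4)
E
python3 - <<'E'
from h import *
p,R=place(14.5,.1);print(p,R.as_euler('xyz',degrees=True))
for h in(.1,): print(gom(*place(14.5,h)))
st=manip.read_state()
p2=np.array([.60,0,.42]);print('mid',gom(p2,R))
E
```

```text
[0.58932783 0.31114713 0.25946237] [180.   14.5  79.5]
(array([ 43.91, -46.4 ,  10.86]), array([-0.1392, -0.0077, -0.5823]))
mid (array([ 19.4 , -23.59,   0.58]), array([-0.1392, -0.0077, -0.5823]))
```

Request:
{"api": "step_arm", "payload": {
  "motion": [
    {"linear": [1, -1, 0], "dr": [-0.012, 0, -0.05], "grip": 0},
    {"linear": [3, -3.5, 0], "dr": [-0.025, 0, -0.1], "grip": 0},
    {"linear": [5, -6, 0], "dr": [-0.04, -0.001, -0.16], "grip": 0},
    {"linear": [7, -8.5, 0], "dr": [-0.05, -0.002, -0.22], "grip": 0},
    {"linear": [9, -11, 0.2], "dr": [-0.065, -0.003, -0.28], "grip": 0},
    {"linear": [11, -13.5, 0.3], "dr": [-0.08, -0.004, -0.34], "grip": 0},
    {"linear": [13, -16, 0.4], "dr": [-0.095, -0.005, -0.4], "grip": 0},
    {"linear": [15, -18.5, 0.5], "dr": [-0.11, -0.006, -0.46], "grip": 0},
    {"linear": [17, -21, 0.6], "dr": [-0.125, -0.007, -0.52], "grip": 0},
    {"linear": [19.4, -23.6, 0.6], "dr": [-0.139, -0.008, -0.58], "grip": 0},
    {"linear": [19.4, -23.6, 0.6], "dr": [-0.139, -0.008, -0.582], "grip": 0},
    {"linear": [19.4, -23.6, 0.6], "dr": [-0.139, -0.008, -0.582], "grip": 0}
  ]
}}

```text
time_s: 13.75
eef_pos: [0.5997, 0.0031, 0.4193]
eef_rot: [-179.9, 14.5, 79.8]
ft_force: [0.1, -1.9, -3.6]
finger_gap: 0.0236
grasp_force: 55.0
```

```bash
python3 - <<'E'
from h import *
s=manip.read_state();print(s['eef_pos'],s['eef_rot'])
print(gom(*place(14.5,.1)));
p,R=place(14.5,.1);p=p+[0,0,.1];print(gom(p,R))
E
```

```text
[0.59967006 0.0030857  0.41932087] [-179.91905328   14.46262081   79.80035517]
(array([33.17, -6.46,  7.96]), array([-0.0001, -0.0006,  0.0051]))
(array([30.68, -6.48, -1.72]), array([-0.0001, -0.0006,  0.0051]))
```

Request:
{"api": "step_arm", "payload": {
  "motion": [
    {"linear": [2, -0.5, 0], "dr": [0, 0, 0], "grip": 0},
    {"linear": [5, -1.1, 0], "dr": [0, 0, 0], "grip": 0},
    {"linear": [8.5, -1.8, 0], "dr": [0, 0, 0], "grip": 0},
    {"linear": [12, -2.6, 0], "dr": [0, 0, 0], "grip": 0},
    {"linear": [15.5, -3.3, 0], "dr": [0, 0, 0], "grip": 0},
    {"linear": [19, -4, 0], "dr": [0, 0, 0.005], "grip": 0},
    {"linear": [22.5, -4.7, 0], "dr": [0, 0, 0.005], "grip": 0},
    {"linear": [26, -5.4, 1], "dr": [0, 0, 0.005], "grip": 0},
    {"linear": [29, -6, 3], "dr": [0, 0, 0.005], "grip": 0},
    {"linear": [31, -6.5, 5], "dr": [0, 0, 0.005], "grip": 0},
    {"linear": [33.2, -6.5, 8], "dr": [0, 0, 0.005], "grip": 0},
    {"linear": [33.2, -6.5, 8], "dr": [0, 0, 0.005], "grip": 0}
  ]
}}

```text
time_s: 14.75
eef_pos: [0.5888, 0.3099, 0.2515]
eef_rot: [-179.6, 14.8, 79.4]
ft_force: [-1.4, 0.2, -5.6]
finger_gap: 0.0236
grasp_force: 55.0
```

```bash
python3 - <<'E'
from h import *
s=manip.read_state();print(s['eef_pos'],s['eef_rot'],s['ft_force'])
for h in(.03,.0): print(gom(*place(14.5,h)));
E
```

```text
[0.58877206 0.30992038 0.25145197] [-179.62082485   14.83431484   79.42242268] [-1.37514464  0.2294724  -5.59397479]
(array([-0.04,  0.08,  6.19]), array([-0.007 ,  0.0058, -0.0013]))
(array([-0.02,  0.1 ,  9.19]), array([-0.007 ,  0.0058, -0.0013]))
```

Settle a moment and approach to about 1.5 cm above, then check with the pictures.

Request:
{"api": "step_arm", "payload": {
  "motion": [
    {"linear": [0, 0, 2], "dr": [0, 0, 0], "grip": 0},
    {"linear": [0, 0, 4], "dr": [0, 0, 0], "grip": 0},
    {"linear": [0, 0, 6], "dr": [0, 0, 0], "grip": 0},
    {"linear": [0, 0, 7], "dr": [0, 0, 0], "grip": 0},
    {"linear": [0, 0, 7], "dr": [0, 0, 0], "grip": 0},
    {"linear": [0, 0, 7], "dr": [0, 0, 0], "grip": 0}
  ]
}}

```text
time_s: 15.25
eef_pos: [0.5884, 0.2903, 0.1926]
eef_rot: [179.9, 14.5, 79.1]
ft_force: [-0.8, -0.2, -3.0]
finger_gap: 0.0237
grasp_force: 55.0
```

```bash
python3 - <<'E'
from h import *
c=cam('scene');t=cam('top')
s=manip.read_state();print(s['eef_pos'],s['eef_rot'],s['ft_force'])
print(gom(*place(14.5,0)))
z=lambda im,p,w,h,k:cv2.resize(im[int(p[1])-h:int(p[1])+h,int(p[0])-w:int(p[0])+w],None,fx=k,fy=k,interpolation=cv2.INTER_CUBIC)
for d in(c,t):
    for P in [RT+TX*x for x in(-.055,0,.055)]+[RT-.098*TX+.015*Z]: 
        q=proj(d,P)[0];print(q.round(1));
a=z(c['im'],proj(c,RT+.03*Z)[0],50,50,4);b=z(t['im'],proj(t,RT)[0],50,50,4)
cv2.imwrite('pics/p6.png',np.hstack([a,b]))
E
```

```text
[0.5886439  0.2912364  0.19323155] [179.83207239  14.41684     79.14867418] [ 0.07069027  0.5391054  -3.33851652]
(array([ 0.24, -0.3 ,  3.09]), array([ 0.0014, -0.0014, -0.0059]))
[362.3 157.5]
[376.2 164.1]
[390.8 171.1]
[352.  148.7]
[243.  194.1]
[248.9 177.7]
[254.6 161.6]
[237.3 206.1]
```

View pics/p6.png

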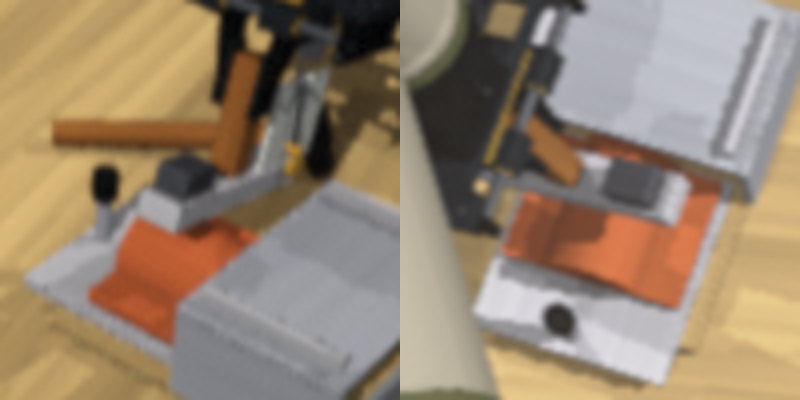

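The bar hovers tilted across the roll with its dial side (+y) low, and the knob in the top view is at (237.5,207), as predicted with the tray fully out. Now I'll lower it.

Request:
{"api": "step_arm", "payload": {
  "motion": [
    {"linear": [0.2, -0.3, 1], "dr": [0.001, -0.001, -0.005], "grip": 0},
    {"linear": [0.2, -0.3, 1.8], "dr": [0.001, -0.001, -0.005], "grip": 0},
    {"linear": [0.2, -0.3, 2.3], "dr": [0.001, -0.001, -0.005], "grip": 0},
    {"linear": [0.2, -0.3, 2.6], "dr": [0.001, -0.001, -0.005], "grip": 0},
    {"linear": [0.2, -0.3, 2.7], "dr": [0.001, -0.001, -0.005], "grip": 0},
    {"linear": [0.2, -0.3, 2.7], "dr": [0.001, -0.001, -0.005], "grip": 0}
  ]
}}

```text
time_s: 15.85
eef_pos: [0.5839, 0.2865, 0.1644]
eef_rot: [-179.9, 14.6, 79.5]
ft_force: [-0.4, -0.3, -2.6]
finger_gap: 0.024
grasp_force: 55.0
```

```bash
python3 - <<'E'
from h import *
s=manip.read_state();print(s['eef_pos'],s['eef_rot'],s['ft_force'],s['torque'])
print(gom(*place(14.5,0)))
E
```

```text
[0.5838961  0.28652784 0.1644486 ] [-179.91283423   14.59959898   79.47183549] [-0.36180536 -0.31712593 -2.55780451] [ 0.41345768 -0.02485871 -0.01675023]
(array([0.06, 0.09, 0.17]), array([-0.0016,  0.0017, -0.0005]))
```

Request:
{"api": "step_arm", "payload": {
  "motion": [
    {"linear": [0, 0, 0.1], "dr": [0, 0, 0], "grip": 0},
    {"linear": [0, 0, 0.2], "dr": [0, 0, 0], "grip": 0},
    {"linear": [0, 0, 0.2], "dr": [0, 0, 0], "grip": 0},
    {"linear": [0, 0, 0.2], "dr": [0, 0, 0], "grip": 0}
  ]
}}

```text
time_s: 16.18
eef_pos: [0.5839, 0.2863, 0.1629]
eef_rot: [-179.9, 14.6, 79.5]
ft_force: [0.2, 0.9, -3.1]
finger_gap: 0.0236
grasp_force: 55.0
```

Request:
{"api": "step_arm", "payload": {
  "motion": [
    {"linear": [0, 0, 0.1], "dr": [0, 0, 0], "grip": 0},
    {"linear": [0, 0, 0.1], "dr": [0, 0, 0], "grip": 0},
    {"linear": [0, 0, 0.1], "dr": [0, 0, 0], "grip": 0}
  ]
}}

```text
time_s: 16.43
eef_pos: [0.584, 0.2863, 0.1622]
eef_rot: [-180.0, 14.5, 79.5]
ft_force: [-0.3, -0.2, -0.2]
finger_gap: 0.0238
grasp_force: 55.0
```

Request:
{"api": "step_arm", "payload": {
  "motion": [
    {"linear": [0, 0, 0.1], "dr": [0, 0, 0], "grip": 0},
    {"linear": [0, 0, 0.1], "dr": [0, 0, 0], "grip": 0},
    {"linear": [0, 0, 0.1], "dr": [0, 0, 0], "grip": 0},
    {"linear": [0, 0, 0.1], "dr": [0, 0, 0], "grip": 0},
    {"linear": [0, 0, 0.1], "dr": [0, 0, 0], "grip": 0},
    {"linear": [0, 0, 0.1], "dr": [0, 0, 0], "grip": 0}
  ]
}}

```text
time_s: 16.93
eef_pos: [0.5841, 0.2862, 0.1622]
eef_rot: [-180.0, 14.5, 79.5]
ft_force: [-1.2, 0.5, 5.9]
finger_gap: 0.0234
grasp_force: 55.0
```

```bash
python3 - <<'E'
from h import *
import pickle
F=[];cs=[]
for _ in range(8):
    c=cam('scene');cs.append(c['im'].astype(float));s=manip.read_state();F.append(s['ft_force'])
print(np.mean(F,0),s['eef_pos'],s['eef_rot'],s['torque'],s['time_s'],s['grasp_force'])
c['im']=np.mean(cs,0).astype(np.uint8);save('s7.pkl',c)
R=Ro.from_euler('xyz',s['eef_rot'],degrees=True).as_matrix();save('st7.pkl',(s['eef_pos'],R))
O=np.array(s['eef_pos'])+R@[.0038,0,.0857];G=np.c_[R[:,1],R[:,0],-R[:,2]]
u,v=proj(c,O+G@[.0155,.05,.06])[0].astype(int)
a=cv2.resize(c['im'][v-30:v+30,u-30:u+30],None,fx=6,fy=6,interpolation=cv2.INTER_CUBIC)[:360]
P=np.array([[.0155,y,z] for y,z in((.03,.02),(.09,.02),(.09,.11),(.03,.11))])@G.T+O
H=cv2.getPerspectiveTransform(proj(c,P).astype(np.float32),np.float32([[0,360],[240,360],[240,0],[0,0]]))
z=cv2.warpPerspective(c['im'],H,(240,360),flags=cv2.INTER_CUBIC)
cv2.imwrite('pics/s7.png',np.hstack([a,z]))
print(proj(c,P),u,v)
E
```

```text
[-1.44308722  1.0760218   5.76119379] [0.58406697 0.28622652 0.16214429] [-179.98710535   14.50058533   79.47848185] [ 0.03088223  0.55959846 -0.17888235] 17.3333 54.9503690097481
[[388.32650225 157.02817033]
 [397.8823061  152.69389541]
 [405.14243424 126.86796137]
 [395.44258044 130.4256977 ]] 394 144
```

View pics/s7.png

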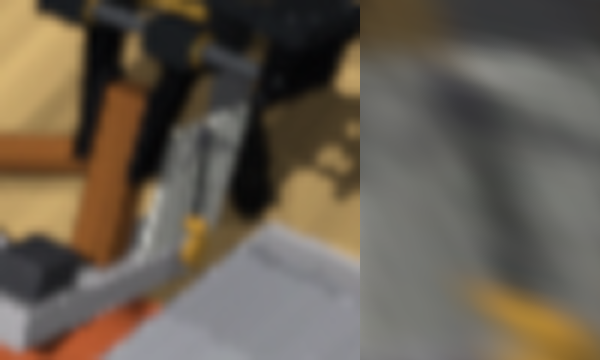

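The gauge rests on the roll, pressed with about 9 N, and its needle runs up to the dark mark tab. Tilt is 14.5°. I'll let it settle and hand it in.

Request:
{"api": "step_arm", "payload": {
  "motion": [
    {"linear": [0, 0, 0], "dr": [0, 0, 0], "grip": 0},
    {"linear": [0, 0, 0], "dr": [0, 0, 0], "grip": 0},
    {"linear": [0, 0, 0], "dr": [0, 0, 0], "grip": 0},
    {"linear": [0, 0, 0], "dr": [0, 0, 0], "grip": 0},
    {"linear": [0, 0, 0], "dr": [0, 0, 0], "grip": 0},
    {"linear": [0, 0, 0], "dr": [0, 0, 0], "grip": 0},
    {"linear": [0, 0, 0], "dr": [0, 0, 0], "grip": 0},
    {"linear": [0, 0, 0], "dr": [0, 0, 0], "grip": 0},
    {"linear": [0, 0, 0], "dr": [0, 0, 0], "grip": 0},
    {"linear": [0, 0, 0], "dr": [0, 0, 0], "grip": 0}
  ]
}}

```text
time_s: 18.17
eef_pos: [0.5841, 0.2862, 0.1622]
eef_rot: [-180.0, 14.5, 79.5]
ft_force: [-1.1, 0.3, 6.7]
finger_gap: 0.0237
grasp_force: 55.0
```

```bash
python3 -c "
from station import manip
s=manip.read_state();print(s['eef_rot'],s['ft_force'],s['grasp_force']);print(manip.hand_in())"
```

```text
[-179.98818012   14.50074708   79.4784157 ] [-1.13385206  0.25034403  6.69323028] 54.95037577114999
the job is handed in; nothing more can be done
None
```

Handed in at about 18 s: the tray is out at its stop, and the gauge is held gripped and still on the roll, tipped 14.5° to match a mark I measured at about 14.7° (good to roughly 1°); the last picture was too coarse to confirm the needle-to-mark match any closer.

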